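Load a cast disc in the hardness tester and hold the lever at its stop

ROBOT

A 7-joint arm with a two-finger parallel gripper is mounted at the origin on the work surface. World frame = base frame: x ahead of the robot, y to its left, z up, the work surface at z = 0. Lengths are in m, angles in rad, forces in N, time in s.
With the tool pointing down it reaches from about 0.425 to 0.925 m from the base axis. Payload 6.8 kg.
Tool frame: the origin (TCP) lies on the front face of the gripper's body, between the roots of the fingers; the fingertips stand 73 mm ahead of it and the grasp point (between the pads) lies 54 mm ahead of it (env.nose_length is the distance from the TCP to the fingertips, in m); z points along the fingers, y is the line along which they close (so a half turn about z gives the same grasp; the last joint's range is limited). The gripper opens to 85 mm and grips with 20 to 120 N. Pads are 22 mm wide; open, the fingers measure 114 mm over their backs; the gripper's body (76 mm by 85 mm) begins 54 mm behind the grasp point. The pads swing forward as they close: fully open they stand 13 mm farther back than shut.
Start: joints at [-1.404, 0.477, 0.022, 1.555, -0.011, 1.109, -0.083], TCP at [0.183, 0.65, 0.304] pointing down, gripper open.
Joint ranges: [-2.96, 2.96], [-0.34, 2.1], [-1.41, 1.46], [0.24, 2.44], [-1.37, 4.51], [0.17, 1.92], [-2.96, 2.96]. Speed limits (rad/s): [2.39, 2.39, 3.14, 3.14, 3.14, 3.14, 3.14].

INTERFACE

Orientations are given as a unit quaternion [w, x, y, z].
In Python, from cell import env, kin, camera, calibration, job gives the robot as it stands. The module is installed in compiled form; this text tells all that it offers. Calls block until the motion is done:
- env.reach(position, orientation): joint-space move of the TCP to a pose.
- env.movel(position, velocity=0.15, rot=None, stop_force=None): straight line of the TCP; rot=None keeps the orientation; velocity is the mean speed in m/s. With stop_force (N) it stops when the force on the tool has changed by that much, and returns True; else False.
- env.goto_joints(angles): joint-space move.
- env.grip(opening, f_grip=None): finger opening in m; f_grip is the grip in N (None keeps the last); returns when the fingers have stopped.
- env.dwell(seconds).
- kin.inverse_kinematics(position, orientation): joint angles nearest the present ones, or None.
- env.get_state(): the state.
- camera(name): name is "scene" or "top"; returns (picture, depth): 384x512x3 uint8, blue, green, red; 384x512 float32, m along the optical axis (not along the pixel's ray), 0 where there is no reading.
- calibration(name): a dict with "fx", "fy", "cx", "cy" (pixels), "k1" (the pictures are not rectified: a ray, as slopes to the right and down, at radius r is drawn at 1 + k1 r^2 times it, then the intrinsics apply), "rvec" (rotation vector, rad) and "tvec" (3), from world to camera coordinates, as OpenCV has them. Camera axes: x right, y down, z forward; pixel columns grow to the right and rows downward; lengths in m; the calibration is good to about 2 mm. A picture is of the moment at which its call begins. calibration takes no time and is no camera call.
A pose or a line that the arm cannot do raises env.PlanningError and nothing moves.
- job.job_done(): hands the job in; it is judged then, once.
The state is a dict: "time": time; "qpos": joint angles; "joint_velocities": joint speeds; "joint_torque": joint torques, N m; "tcp_pos": TCP position; "orientation": TCP orientation; "force": force on the tool from outside, world axes, zero at the start; "torque": the same for the moment, N m; "opening": finger opening in m; "gripper_force": force on a finger pad.
Only numpy, scipy, OpenCV 4.12 (cv2) and the standard library are available. Lean on these libraries where they do the work, as an engineer would, in place of code of your own. Each camera call takes 0.05 s, during which the arm holds its last target. There are 200 camera calls.

TASK

Take the spatula from its rest, slide it under the round resin disc in the conditioning rack, lift the disc and set it centred on the anvil of the lever-operated hardness tester, then lay the spatula down clear of the disc, on its rest or on the bench. Then draw the tester's sprung lever forward until it is right up against its stop, so that the gauge bears on the disc, and finish while still holding it there for the reading. Keep the fingers off the disc (spatula only) and leave the other specimens and the bottles and glassware where they are.

Things in the scene. Friction and masses are not known exactly. Their poses are not given: they have to be found in the camera images.
- disc_center (a point): The round specimen: a flat resin disc, diameter 60 mm, 8 mm thick, 27 g; this point is its centre (half-way up). It lies level in one of the rack's three bays, its underside 50 mm above the bench. In the rack a stop strip (44 to 56 mm above the bench) lies behind it, 36 mm beyond the bay's centre.
- disc: The same disc; origin at the centre of its underside.
- rack: Fixed aluminium rack, 84 mm deep (x), 214 wide (y), 56 high; origin on the bench under the middle bay; open front is its -x side. Bays at y = -70, 0, +70 mm (disc in any). A specimen lies on two side ledges (tops 50 mm up, 4 thick); between them an open slot along x, 42 mm wide, free down to 6 mm above the bench. Ledges start 36 mm in front of bay centre; low walls 66 mm apart, 6 mm above ledges.
- spatula_grip (a point): Centre of the spatula's wooden handle (110 mm long, 13 wide, 16 tall). x axis: towards the blade's tip; z up when level. The spatula weighs 90 g and balances 24 mm ahead of this point. The handle starts level on its rest, 38 mm above the bench, free over 75 mm between the rest's two notched uprights (43 mm ahead and behind; notch cheeks 20 mm apart rise 3 mm above the handle's centre).
- spatula_tip (a point): Middle of the front edge of the spatula's blade, on its upper face: 165 mm ahead of the handle's centre and 18 mm below it. The blade is polished slick steel (friction about 0.25), flat, 32 mm wide, 90 mm long, 2 mm thick, parallel to the handle.
- spatula: The spatula; origin and axes as at spatula_grip.
- spatula_rest: Steel rest for the spatula, fixed to the bench, 100 mm long (its x) by 44 mm wide, base 5 mm thick, notches' floors 30 mm high; origin at the middle of its underside.
- anvil (a point): Centre of the top of the tester's round steel anvil (diameter 80 mm, 45 mm above the bench). Axes of the tester: -x is its front (operator's side), z up. The base (130 mm wide, 25 high) reaches 68 mm in front of this point; the column stands 85 mm behind.
- stand: The hardness tester's fixed stand; origin on the bench under the anvil's centre, axes as at anvil. With the lever up, the gauge over the anvil has its indentor's end 26.5 mm above the anvil, its presser foot (18 mm wide) 29 mm, and its dial (58 mm wide, 30 deep) 44 to 102 mm above it. All come down 20 mm with the lever, on the anvil's centre.
- indentor: The gauge's sprung indentor pin, 4.4 mm thick; origin at its lower end. It drops 20 mm as the lever is drawn to its stop, and gives up to 2.5 mm against its own spring (about 3 N per mm).
- lever (a joint): Angle of the tester's lever, rad: 0 at rest (80 degrees up from level, leaning to the front), growing as it is drawn forward and down, 1.30 at its stop (5.5 degrees above level, pointing to the front). A torsion spring drives it back to 0: about 0.4 N m at rest, 1.3 N m at the stop (11 N at the ball). It springs back if let go.
- lever_pivot (a point): Centre of the lever's pivot, 150 mm above the anvil, 22 mm behind and 46 mm to the right (-y) of the anvil's centre. The lever turns in the tester's x-z plane through this point.
- lever_ball (a point): Centre of the black ball knob (diameter 30 mm) at the end of the lever, 125 mm from the pivot.
- lever_arm: The lever's steel bar (diameter 10 mm) with its ball; origin at the pivot.
- plaque: Bystander: square resin plaque, 56 x 56 x 6 mm, in another bay of the rack.
- dumbbell: Bystander: waisted resin tensile bar, 60 x 24 x 6 mm, in another bay of the rack.
- alu_bottle: Bystander: aluminium bottle, 68 mm wide, 160 mm high, on the bench.
- dropper_a: Bystander: small amber dropper bottle, 32 mm wide, 85 mm high, on the bench.
- dropper_b: Bystander: another small amber dropper bottle of the same size.
- tub: Bystander: low white jar, 90 mm wide, 50 mm high.
- beaker: Bystander: glass beaker, 70 mm wide, 90 mm high.
- cork_ring: Bystander: cork flask ring, 100 mm wide, 28 mm high.
Mind the look-alikes: they are no part of the job. What is shaped like the disc but black or blue is not meant.

How it is judged:
On the way, in this order (a step that is already met when the one before it is completed fails the run):
1. the disc is lifted out of the rack on the spatula (its underside at least 15 mm above the ledges) (height (world z) of disc above 0.065 m and contact force between disc and spatula above 0.05 N and contact force between disc and rack below 0.02 N), for 0.2 s.
2. the disc lies flat on the anvil, centred within 15 mm, with the spatula withdrawn from it (horizontal distance between disc_center and anvil below 0.015 m and z of disc_center in the frame of anvil below 0.007 m and angle between disc's own z axis and vertical below 0.08 rad and contact force between disc and spatula below 0.02 N), for 0.2 s.
3. the spatula is laid down: not touched by the robot, low and at rest, clear of the disc (contact force between each of the fingers, the arm and spatula below 0.05 N and height (world z) of spatula_grip below 0.08 m and linear speed of spatula below 0.03 m/s and contact force between disc and spatula below 0.02 N), for 0.2 s.
At the end, for the whole second after the job is handed in: The robot holds the lever at its stop (over 1.24 of 1.30 rad, push over 2 N, spatula off it); the disc lies flat on the anvil, centred within 15 mm, the indentor bearing on it with over 1 N; the spatula is at rest, handle below 80 mm, touching neither robot nor disc (all of step 3 and value of joint lever above 1.24 rad and contact force between any of the fingers, the arm and lever_arm above 2 N and contact force between spatula and lever_arm below 0.1 N and contact force between indentor and disc above 1 N and horizontal distance between disc_center and anvil below 0.015 m and z of disc_center in the frame of anvil below 0.007 m and angle between disc's own z axis and vertical below 0.08 rad); the arm keeps its last pose, push and grip.
It fails at once if the fingers touch the disc (contact force between the fingers and disc above 0.3 N).
It fails at once if another specimen is moved by more than 20 mm (distance of any of plaque, dumbbell from where it was at the start of the episode above 0.02 m).
It fails at once if a bottle, jar, beaker or the cork ring is moved by more than 30 mm (distance of any of alu_bottle, dropper_a, dropper_b, tub, beaker, cork_ring from where it was at the start of the episode above 0.03 m).
It also fails if it takes over 72 s, if anything falls off the work surface, if the arm or the gripper's body presses on something with over 40 N, if the wrist force passes 120 N, or if a joint passes its speed limit or range.

## Working session

There is one attempt and no reset: what is moved stays moved. The work goes in short steps, each a Python script; the robot and the scene stay as the last script left them, time stands still between calls to the robot, and variables do not carry over. Pictures are saved under pics/ and viewed, at most 10 in all, crops included, and the job is handed in when it is done.

```bash
mkdir -p pics
cat > h.py <<'E'
import numpy as np, cv2
from cell import env, kin, camera, calibration, job
from scipy.spatial.transform import Rotation as R
def cal(n):
    c=calibration(n); Rm=cv2.Rodrigues(np.array(c["rvec"],float))[0]
    return c,Rm,np.array(c["tvec"],float).ravel()
def cloud(n,depth):
    c,Rm,t=cal(n)
    v,u=np.mgrid[0:384,0:512]
    xd=(u-c["cx"])/c["fx"]; yd=(v-c["cy"])/c["fy"]; x,y=xd.copy(),yd.copy()
    for _ in range(15):
        s=1+c["k1"]*(x*x+y*y); x,y=xd/s,yd/s
    P=np.stack([x*depth,y*depth,depth],-1)
    return (P-t)@Rm
def proj(n,p):
    c,Rm,t=cal(n); q=Rm@np.array(p,float)+t; x,y=q[0]/q[2],q[1]/q[2]; s=1+c["k1"]*(x*x+y*y)
    return c["fx"]*x*s+c["cx"],c["fy"]*y*s+c["cy"]
def quat(m): q=R.from_matrix(m).as_quat(); return [float(q[3]),float(q[0]),float(q[1]),float(q[2])]
E
python3 - <<'E'
from h import *
for n in("scene","top"):
    p,d=camera(n); cv2.imwrite(f"pics/{n}0.png",cv2.resize(p,(768,576),interpolation=cv2.INTER_CUBIC)); np.savez(f"{n}0.npz",p=p,d=d)
    c,Rm,t=cal(n); print(n,c,-Rm.T@t)
E
```

```text
scene {'fx': 432.99816112452993, 'fy': 432.99816112452993, 'cx': 249.24263850712498, 'cy': 195.4556967036895, 'k1': -0.07187890174464621, 'rvec': array([ 0.7008632 ,  2.82442462, -0.77212298]), 'tvec': array([ 0.53796364, -0.15004784,  1.87935088])} [0.98895813 0.7055907  1.53882506]
top {'fx': 370.69187477708476, 'fy': 370.69187477708476, 'cx': 257.2808812795052, 'cy': 194.78144936813365, 'k1': -0.08728577847172515, 'rvec': array([ 2.11262126, -2.15489883,  0.19480932]), 'tvec': array([-0.00630621,  0.64191557,  1.35522176])} [ 0.39709905 -0.00554823  1.44603006]
```

View pics/scene0.png

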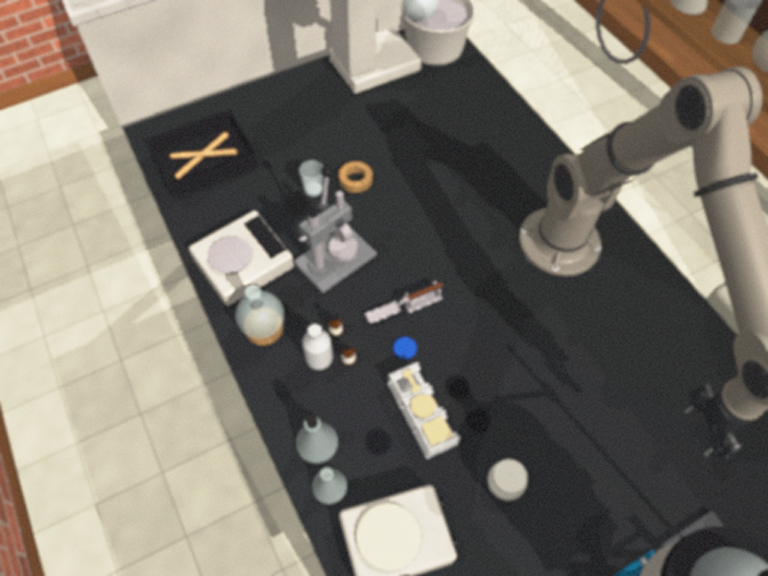

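View pics/top0.png

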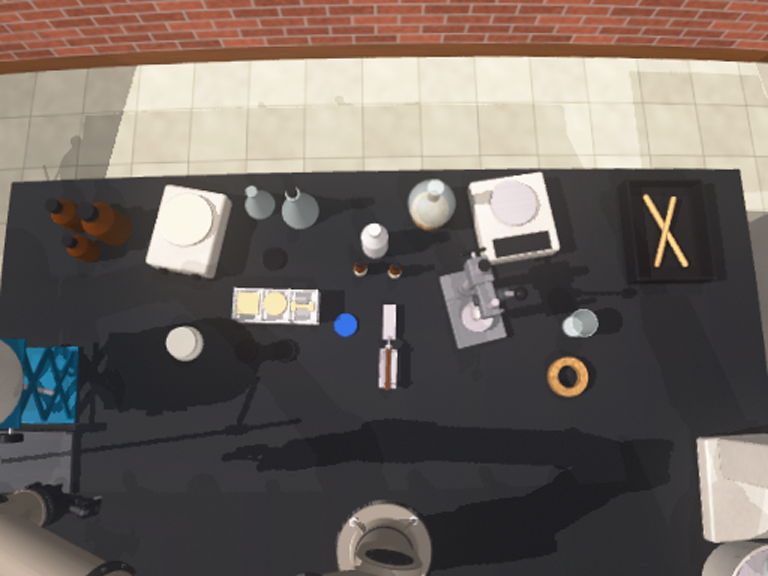

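The top view shows the candidates for the disc (768-wide pixels). The amber disc sits in the rack's middle bay at (275,303). The look-alikes are the blue disc on the bench (345,325), the black discs at (275,258) and (285,350), and the square plaque (248,303). I choose the amber disc, and next check it in a close crop and take measurements.

Run:
```python
from h import *
z=np.load("top0.npz"); p,d=z["p"],z["d"]
x0,y0,x1,y1=150,160,350,270
c=cv2.resize(p[y0:y1,x0:x1],None,fx=4,fy=4,interpolation=cv2.INTER_CUBIC)
for u in range(x0,x1,20): cv2.putText(c,str(u),((u-x0)*4,8),0,.3,(0,255,0)); cv2.line(c,((u-x0)*4,8),((u-x0)*4,14),(0,255,0))
for v in range(y0,y1,10): cv2.putText(c,str(v),(0,(v-y0)*4),0,.3,(0,255,0))
cv2.imwrite("pics/crop1.png",c)
C=cloud("top",d); hsv=cv2.cvtColor(p,cv2.COLOR_BGR2HSV)
Z=C[...,2]
# rack: points with height .046-.066 in region
u,v=np.meshgrid(np.arange(512),np.arange(384))
m=(u>150)&(u<216)&(v>186)&(v<220)&(Z>.044)&(Z<.07)
pts=C[m]; print("rack",m.sum(),cv2.minAreaRect(pts[:,:2].astype(np.float32)),np.median(pts[:,2]))
y=(hsv[...,0]>15)&(hsv[...,0]<35)&(hsv[...,1]>60)&(u>150)&(u<220)&(v>186)&(v<220)
n,l,s,ce=cv2.connectedComponentsWithStats(y.astype(np.uint8))
for i in range(1,n):
    if s[i,4]>30: print("yel",ce[i],s[i],C[l==i].mean(0))
# spatula
m=(u>245)&(u<270)&(v>198)&(v<265)&(Z>.012)&(Z<.08)
pts=C[m]; print("spat",m.sum(),cv2.minAreaRect(pts[:,:2].astype(np.float32)))
br=m&(hsv[...,1]>90)&((hsv[...,0]<20)|(hsv[...,0]>170))
print("handle",br.sum(),cv2.minAreaRect(C[br][:,:2].astype(np.float32)),C[br].mean(0))
bl=m&(v<224); print("blade",bl.sum(),cv2.minAreaRect(C[bl][:,:2].astype(np.float32)),C[bl].mean(0),np.median(C[bl],0))
# anvil & base
for lo,hi in((.038,.055),(.015,.033),(.08,.16),(.16,.2),(.2,.33)):
    m=(u>285)&(u<350)&(v>160)&(v<240)&(Z>lo)&(Z<hi)
    q=C[m][:,:2].astype(np.float32); print(lo,hi,m.sum(),cv2.minAreaRect(q),q.mean(0))
```

```text
rack 889 ((0.6193404197692871, 0.26482462882995605), (0.21737541258335114, 0.08077992498874664), 87.27648162841797) 0.05498723714650456
yel [164.89949749 202.        ] [158 195  15  15 199] [0.61947829 0.33195696 0.06201342]
yel [183.02717391 202.02717391] [176 195  15  15 184] [0.61890883 0.26360195 0.05762957]
yel [197.83783784 203.64864865] [194 201  11   6  37] [0.61214557 0.2076113  0.05408434]
spat 321 ((0.5083066821098328, -0.023020757362246513), (0.030909094959497452, 0.2165633887052536), 88.55259704589844)
handle 71 ((0.45051705837249756, -0.017903119325637817), (0.007577189244329929, 0.10075409710407257), 88.78284454345703) [ 0.44459887 -0.01835542  0.04564889]
blade 167 ((0.5768901705741882, -0.024835698306560516), (0.03089309297502041, 0.0793265700340271), 88.40618133544922) [ 0.57583566 -0.0263528   0.01999235] [ 0.57591404 -0.02541262  0.02040345]
0.038 0.055 278 ((0.6592271327972412, -0.26939719915390015), (0.12228799611330032, 0.23930123448371887), 61.925071716308594) [ 0.60714966 -0.25263277]
0.015 0.033 818 ((0.635857343673706, -0.24981652200222015), (0.20058296620845795, 0.2826184332370758), 73.38933563232422) [ 0.5921784  -0.22755367]
0.08 0.16 53 ((0.6134564280509949, -0.2221982181072235), (0.10624775290489197, 0.023258158937096596), 15.203166007995605) [ 0.5855497  -0.22928154]
0.16 0.2 108 ((0.6384018063545227, -0.24510140717029572), (0.16271500289440155, 0.07685702294111252), 15.829267501831055) [ 0.6451454  -0.22604291]
0.2 0.33 725 ((0.6386451125144958, -0.24702715873718262), (0.16183103621006012, 0.08160875737667084), 16.246559143066406) [ 0.62373006 -0.24257763]
```

View pics/crop1.png

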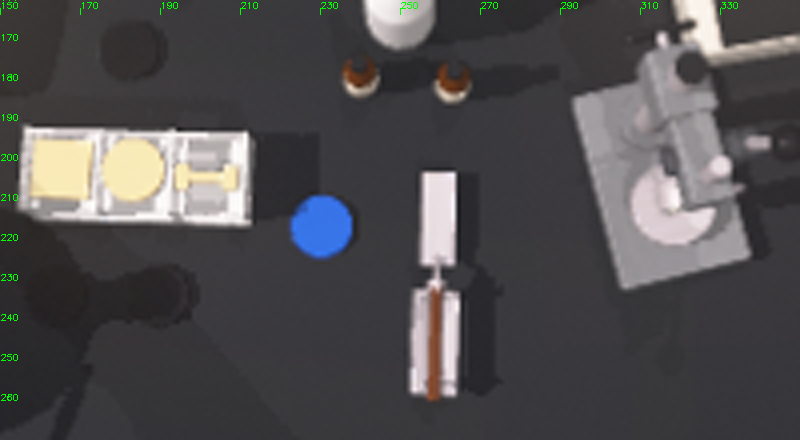

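The crop shows the amber round disc in the middle bay at about top pixel (183,202), with the square plaque to its left and the dumbbell to its right. The blue disc at (230,217) and the black disc at (183,172) are decoys. The spatula's blade points +x, and the tester is turned by about +15°. I'll refine all the poses by fitting known outlines to the edges in both cameras.

```bash
cat > fit.py <<'E'
from h import *
from scipy.optimize import minimize
def seg(a,b,n=40): return np.linspace(a,b,n)
def rect(x0,x1,y0,y1,z): 
    P=[(x0,y0,z),(x1,y0,z),(x1,y1,z),(x0,y1,z),(x0,y0,z)]
    return np.vstack([seg(np.array(P[i]),np.array(P[i+1])) for i in range(4)])
def circ(r,z,n=120):
    a=np.linspace(0,2*np.pi,n); return np.c_[r*np.cos(a),r*np.sin(a),0*a+z]
def base():
    return np.vstack([seg(np.array((-.068,-.065,.025)),np.array((-.068,.065,.025)),60),seg(np.array((-.068,-.065,.025)),np.array((.05,-.065,.025))),seg(np.array((-.068,.065,.025)),np.array((.05,.065,.025)),60)])
M={"rack":rect(-.042,.042,-.107,.107,.056),"disc":circ(.03,.058),
 "spat":np.vstack([rect(.075,.165,-.016,.016,.020),rect(-.055,.055,-.0065,.0065,.046)]),
 "stand":np.vstack([circ(.04,.045),base()])}
def pose(m,q):
    c,s=np.cos(q[2]),np.sin(q[2]); return np.c_[m[:,0]*c-m[:,1]*s+q[0],m[:,0]*s+m[:,1]*c+q[1],m[:,2]]
def projN(n,P):
    c,Rm,t=cal(n); k=np.array([c["k1"],0,0,0])
    q=P@Rm.T+t; x=q[:,:2]/q[:,2:]; s=1+c["k1"]*(x**2).sum(1,keepdims=True)
    return x*s*[c["fx"],c["fy"]]+[c["cx"],c["cy"]]
def dts(im):
    g=cv2.resize(im,None,fx=4,fy=4,interpolation=cv2.INTER_CUBIC)
    e=cv2.Canny(cv2.GaussianBlur(g,(0,0),2),25,60); return cv2.distanceTransform(255-e,cv2.DIST_L2,5)/4
def cost(m,q,D):
    c=0
    for n,d in D.items():
        p=projN(n,pose(m,q)); mp=((p+.5)*4-.5).astype(np.float32)
        v=cv2.remap(d,mp[:,None,0],mp[:,None,1],cv2.INTER_LINEAR,borderValue=9); c+=np.minimum(v,3).mean()
    return c
def fit(m,q0,D):
    best=None
    for dx in(-.006,0,.006):
        for dy in(-.006,0,.006):
            r=minimize(lambda q:cost(m,[q[0],q[1],q[2]],D),[q0[0]+dx,q0[1]+dy,q0[2]],method="Nelder-Mead",options=dict(initial_simplex=np.array([[q0[0]+dx,q0[1]+dy,q0[2]]]*4)+np.array([[0,0,0],[.004,0,0],[0,.004,0],[0,0,.04]])))
            if best is None or r.fun<best.fun: best=r
    return best
E
python3 - <<'E'
from fit import *
I={n:np.load(f"{n}0.npz") for n in("top","scene")}
D={n:dts(I[n]["p"]) for n in I}
Q0={"rack":(.6193,.265,-.047),"disc":(.6189,.2636,0),"spat":(.453,-.0195,-.023),"stand":(.58,-.227,.25)}
Q={}
for k in M:
    for s in(("top",),("scene",),("top","scene")):
        r=fit(M[k],Q0[k],{n:D[n] for n in s}); print(k,s,r.x.round(4),round(r.fun,2))
    Q[k]=r.x
np.save("Q.npy",Q,allow_pickle=True)
q=Q["stand"]; lev=np.array([(.022,-.046,.195),(.022-.125*np.cos(1.396),-.046,.195+.125*np.sin(1.396))])
out=[]
for n,(x0,y0,w,h) in {"top":(150,160,200,75),"scene":(195,110,120,200)}.items():
    f=4 if n=="top" else 3
    c=cv2.resize(I[n]["p"][y0:y0+h,x0:x0+w],None,fx=f,fy=f,interpolation=cv2.INTER_CUBIC)
    for k in M:
        for a in projN(n,pose(M[k],Q[k])): cv2.circle(c,tuple(int(v) for v in (a-[x0,y0]+.5)*f),0,(0,0,255),-1)
    L=projN(n,pose(lev,q)); 
    cv2.line(c,*[tuple(int(v) for v in (a-[x0,y0]+.5)*f) for a in L],(0,255,0),1)
    out.append(c)
cv2.imwrite("pics/ov_top.png",out[0]);cv2.imwrite("pics/ov_scene.png",out[1][:600])
C=cloud("top",I["top"]["d"]); 
P=C.reshape(-1,3)-[q[0],q[1],0]; c,s=np.cos(q[2]),np.sin(q[2]); X=P[:,0]*c+P[:,1]*s; Y=-P[:,0]*s+P[:,1]*c
for lo in np.arange(-.09,.06,.02):
    row=[]
    for xx in np.arange(-.08,.12,.02):
        m=(Y>lo)&(Y<lo+.02)&(X>xx)&(X<xx+.02); row.append(round(float(np.percentile(P[m,2],90)),3) if m.sum() else -1)
    print("y",round(lo,2),row)
E
```

```text
rack ('top',) [ 0.6152  0.2645 -0.0543] 0.44
rack ('scene',) [ 0.6263  0.2597 -0.058 ] 0.62Traceback (most recent call last):
  File "<stdin>", line 8, in <module>
  File "fit.py", line 33, in fit
    r=minimize(lambda q:cost(m,[q[0],q[1],q[2]],D),[q0[0]+dx,q0[1]+dy,q0[2]],method="Nelder-Mead",options=dict(initial_simplex=np.array([[q0[0]+dx,q0[1]+dy,q0[2]]]*4)+np.array([[0,0,0],[.004,0,0],[0,.004,0],[0,0,.04]])))
    res = _minimize_neldermead(fun, x0, args, callback, bounds=bounds,
                               **options)
    fsim[j] = func(sim[j])
              ~~~~^^^^^^^^
    fx = function(np.copy(x), *(wrapper_args + args))
  File "fit.py", line 33, in <lambda>
    r=minimize(lambda q:cost(m,[q[0],q[1],q[2]],D),[q0[0]+dx,q0[1]+dy,q0[2]],method="Nelder-Mead",options=dict(initial_simplex=np.array([[q0[0]+dx,q0[1]+dy,q0[2]]]*4)+np.array([[0,0,0],[.004,0,0],[0,.004,0],[0,0,.04]])))
                        ~~~~^^^^^^^^^^^^^^^^^^^^^^
  File "fit.py", line 26, in cost
    p=projN(n,pose(m,q)); mp=((p+.5)*4-.5).astype(np.float32)
  File "fit.py", line 17, in projN
    c,Rm,t=cal(n); k=np.array([c["k1"],0,0,0])
           ~~~^^^
  File "h.py", line 5, in cal
    c=calibration(n); Rm=cv2.Rodrigues(np.array(c["rvec"],float))[0]
ValueError: time passes only in moves, steps and waits
```

Repeated calibration calls are refused, so I'll cache the calibration and rerun the same fit.

```bash
sed -i 's/^def cal(n):/import functools\n@functools.cache\ndef cal(n):/' h.py
cat > run1.py <<'E'
from fit import *
I={n:np.load(f"{n}0.npz") for n in("top","scene")}
D={n:dts(I[n]["p"]) for n in I}
Q0={"rack":(.6193,.265,-.047),"disc":(.6189,.2636,0),"spat":(.453,-.0195,-.023),"stand":(.58,-.227,.25)}
Q={}
for k in M:
    for s in(("top",),("scene",),("top","scene")):
        r=fit(M[k],Q0[k],{n:D[n] for n in s}); print(k,s,r.x.round(4),round(r.fun,2))
    Q[k]=r.x
np.save("Q.npy",Q,allow_pickle=True)
q=Q["stand"]; lev=np.array([(.022,-.046,.195),(.022-.125*np.cos(1.396),-.046,.195+.125*np.sin(1.396))])
out=[]
for n,(x0,y0,w,h) in {"top":(150,160,200,75),"scene":(195,110,120,200)}.items():
    f=4 if n=="top" else 3
    c=cv2.resize(I[n]["p"][y0:y0+h,x0:x0+w],None,fx=f,fy=f,interpolation=cv2.INTER_CUBIC)
    for k in M:
        for a in projN(n,pose(M[k],Q[k])): cv2.circle(c,tuple(int(v) for v in (a-[x0,y0]+.5)*f),0,(0,0,255),-1)
    L=projN(n,pose(lev,q)); 
    cv2.line(c,*[tuple(int(v) for v in (a-[x0,y0]+.5)*f) for a in L],(0,255,0),1)
    out.append(c)
W=np.zeros((600,800,3),np.uint8); W[:300]=out[0]
b=cv2.rotate(out[1],cv2.ROTATE_90_COUNTERCLOCKWISE)[:300]; W[300:300+b.shape[0],:b.shape[1]]=b
cv2.imwrite("pics/ov.png",W)
C=cloud("top",I["top"]["d"]); 
P=C.reshape(-1,3)-[q[0],q[1],0]; c,s=np.cos(q[2]),np.sin(q[2]); X=P[:,0]*c+P[:,1]*s; Y=-P[:,0]*s+P[:,1]*c
for lo in np.arange(-.09,.06,.02):
    row=[]
    for xx in np.arange(-.08,.12,.02):
        m=(Y>lo)&(Y<lo+.02)&(X>xx)&(X<xx+.02); row.append(round(float(np.percentile(P[m,2],90)),3) if m.sum() else -1)
    print("y",round(lo,2),row)
E
python3 run1.py
```

```text
rack ('top',) [ 0.6152  0.2645 -0.0543] 0.44
rack ('scene',) [ 0.6263  0.2597 -0.058 ] 0.62
rack ('top', 'scene') [ 0.6153  0.2592 -0.0459] 1.31
disc ('top',) [0.6195 0.2661 0.0383] 0.16
disc ('scene',) [0.6179 0.2606 0.0627] 1.32
disc ('top', 'scene') [0.618  0.2618 0.0352] 1.7
spat ('top',) [ 0.4524 -0.0195 -0.0463] 0.23
spat ('scene',) [ 0.4509 -0.0182 -0.068 ] 0.39
spat ('top', 'scene') [ 0.4517 -0.0191 -0.0497] 0.68
stand ('top',) [ 0.5791 -0.2481  0.222 ] 0.3
stand ('scene',) [ 0.5752 -0.2427  0.2291] 1.01
stand ('top', 'scene') [ 0.5777 -0.248   0.221 ] 1.57
y -0.09 [0.004, 0.003, 0.004, 0.004, 0.004, 0.001, -1, 0.003, 0.001, 0.002]
y -0.07 [0.028, 0.028, 0.026, 0.33, 0.333, 0.207, -1, -1, -1, -1]
y -0.05 [0.025, 0.03, 0.04, 0.331, 0.332, 0.216, -1, -1, -1, -1]
y -0.03 [0.026, 0.029, 0.182, 0.221, 0.221, 0.221, 0.224, 0.23, 0.274, 0.229]
y -0.01 [0.025, 0.028, 0.209, 0.271, 0.274, 0.223, 0.223, 0.271, 0.275, 0.226]
y 0.01 [0.025, 0.027, 0.047, 0.218, 0.217, 0.218, 0.222, 0.225, 0.232, 0.224]
y 0.03 [0.025, 0.029, 0.028, 0.046, 0.044, 0.031, 0.027, 0.027, 0.028, 0.028]
y 0.05 [0.025, 0.027, 0.028, 0.028, 0.03, 0.027, 0.028, 0.026, 0.028, 0.026]
```

View pics/ov.png

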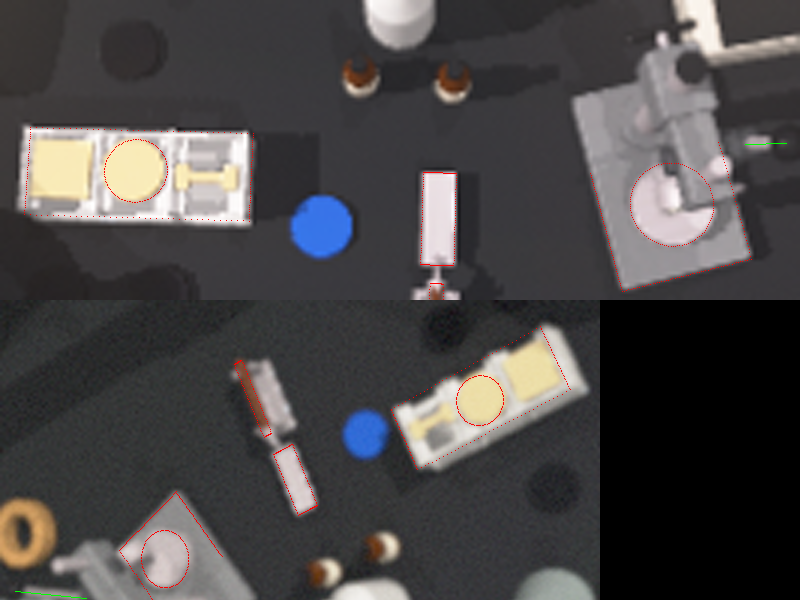

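The overlay shows the red outlines lying on the disc (crop px (135,171)), the spatula, and the anvil and base edge in both views. The predicted lever line ends on the black ball at (785,142). The poses are good enough to act on, so I'll write the motion helpers, check IK for the whole plan, then grasp the spatula.

```bash
cat > m.py <<'E'
from h import *
DISC=np.array([.6190,.2645]); RY=-.050
SP=np.array([.452,-.0192]); SY=-.045
AN=np.array([.5785,-.2475]); AY=.222
FL=R.from_euler("y",np.pi).as_matrix()   # tool down: x back, y=+y
def tool(pos,yaw,pitch=0,flip=False):
    """spatula_grip pose -> TCP position, quaternion; pitch>0 = nose down"""
    S=R.from_euler("ZY",[yaw,pitch]).as_matrix(); T=S@FL
    if flip: T=T@np.diag([-1,-1,1.])
    return list(np.array(pos)-.054*T[:,2]), quat(T)
def fromtip(tip,yaw,pitch=0):
    S=R.from_euler("ZY",[yaw,pitch]).as_matrix(); return np.array(tip)-S@[.165,0,-.018]
def ml(pos,yaw,pitch=0,v=.15,**k):
    p,q=tool(pos,yaw,pitch,FLIP); return env.movel(p,velocity=v,rot=q,**k)
FLIP=False
def along(c,yaw,d,z): return np.array([c[0]+d*np.cos(yaw),c[1]+d*np.sin(yaw),z])
E
cat > p1.py <<'E'
from m import *
import sys
T=[("rest",[*SP,.038],SY,0),("restup",[*SP,.2],SY,0),
("rackpre",fromtip(along(DISC,RY,-.055,.043),RY),RY,0),("rackin",fromtip(along(DISC,RY,.022,.043),RY),RY,0),
("anv",fromtip(along(AN,AY,.022,.055),AY),AY,0),("anvt",fromtip(along(AN,AY,.022,.047),AY,.28),AY,.28),("anvout",fromtip(along(AN,AY,-.06,.047),AY,.28),AY,.28)]
for f in(False,True):
    for n,p,y,pi in T:
        q=kin.inverse_kinematics(*tool(p,y,pi,f)); print(f,n,None if q is None else np.round(q,2))
    for a in(0,.65,1.32):
        th=np.radians(80)-a; b=along(AN,AY,.022-.125*np.cos(th),.195+.125*np.sin(th)); b[:2]+=-.046*np.array([-np.sin(AY),np.cos(AY)])
        q=kin.inverse_kinematics(*tool(b,AY,0,f)); print(f,"lev",a,b.round(3),None if q is None else np.round(q,2))
print(env.get_state()["time"])
E
python3 p1.py
```

```text
False rest [-0.35  0.48  0.31  2.24 -0.33  0.45  1.75]
False restup [-0.64  0.19  0.62  2.15 -0.15  0.84  1.59]
False rackpre [-0.8   0.45  0.08  2.15 -0.07  0.54  0.85]
False rackin [-0.71  0.53  0.1   2.01 -0.09  0.61  0.97]
False anv [-0.04  0.56  0.62  2.09 -0.53  0.65  2.74]
False anvt [-0.24  0.68  0.83  1.92 -0.36  0.98  2.55]
False anvout [-0.25  0.64  0.91  2.07 -0.37  0.89  2.67]
False lev 0 [ 0.589 -0.292  0.318] [-0.37  0.69  1.23  1.57 -0.66  1.36  2.72]
False lev 0.65 [ 0.521 -0.308  0.28 ] [-0.31  0.52  1.06  1.74 -0.49  1.17  2.68]
False lev 1.32 [ 0.489 -0.315  0.205] [-0.21  0.52  0.92  1.87 -0.49  1.    2.72]
True rest [-0.62  0.57  0.66  2.26 -0.71  0.53 -1.02]
True restup [-0.91  0.25  0.96  2.16 -0.27  0.85 -1.41]
True rackpre [-1.2   0.53  0.59  2.18 -0.53  0.58 -1.84]
True rackin [-1.09  0.61  0.6   2.03 -0.55  0.66 -1.75]
True anv [-0.31  0.77  1.05  2.11 -0.94  0.85 -0.02]
True anvt [-0.22  0.67  0.79  1.92 -0.33  0.97 -0.62]
True anvout [-0.33  0.73  1.06  2.07 -0.51  0.93 -0.33]
True lev 0 [ 0.589 -0.292  0.318] [-0.29  0.56  1.01  1.56 -0.49  1.29 -0.56]
True lev 0.65 [ 0.521 -0.308  0.28 ] [-0.34  0.55  1.11  1.74 -0.53  1.19 -0.42]
True lev 1.32 [ 0.489 -0.315  0.205] [-0.29  0.59  1.07  1.88 -0.6   1.04 -0.32]
0.1
```

```bash
sed -i 's/^FLIP=False/FLIP=True/' m.py
python3 - <<'E'
from m import *
env.reach(*tool([*SP,.16],SY,0,FLIP))
print(env.get_state()["time"],np.round(env.get_state()["qpos"],2))
env.grip(.045,100)
print(ml([*SP,.040],SY,v=.12,stop_force=15))
env.grip(.0,100); s=env.get_state(); print(s["opening"],s["gripper_force"],s["time"],s["force"])
ml([*SP,.16],SY,v=.12)
s=env.get_state(); print(s["opening"],s["gripper_force"],s["time"],s["force"],np.round(s["qpos"],2))
# to rack front
g=fromtip(along(DISC,RY,-.07,.10),RY); ml(g,RY,v=.2)
p,d=camera("top"); np.savez("top1.npz",p=p,d=d); s_=camera("scene"); np.savez("scene1.npz",p=s_[0],d=s_[1])
a=cv2.resize(p[170:270,130:270],None,fx=4,fy=4,interpolation=cv2.INTER_CUBIC); cv2.imwrite("pics/g1.png",a)
print(env.get_state()["time"],np.round(env.get_state()["qpos"],2))
from fit import projN,pose,rect,fit,dts
ty=along(DISC,RY,-.07,0)
B=rect(-.09,0,-.016,.016,.10)
r=fit(B,[ty[0],ty[1],RY],{"top":dts(p)}); print("expected",ty,RY,"fit top",r.x,r.fun)
r=fit(B,[ty[0],ty[1],RY],{"scene":dts(s_[0])}); print("scene",r.x,r.fun)
E
```

```text
2.675 [-0.9   0.36  0.98  2.2  -0.43  0.78 -1.25]
False
0.011194063090315922 97.6041841506958 4.7 [-1.92845848  0.94570136  7.86615847]
0.011261445876324196 97.51299619674683 5.85 [ 0.05564229 -0.92673671 -1.94556555] [-0.9   0.36  0.99  2.2  -0.43  0.78 -1.25]
7.6333 [-1.47  0.48  0.9   2.19 -0.58  0.73 -1.79]
expected [0.54908748 0.26799854 0.        ] -0.05 fit top [ 0.54819497  0.26552486 -0.0555999 ] 0.21528878808021545
scene [ 0.54806545  0.26549785 -0.06650319] 0.44670867919921875
```

View pics/g1.png

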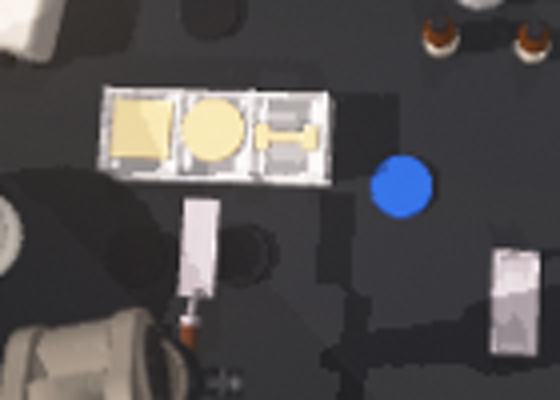

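The crop shows the spatula held level and straight in front of the middle bay, with its tip at crop px (200,200) and the disc at (213,130). The tip lies about 2.5 mm right of its target, so I'll shift it by +3 mm in y, check the blade's height from depth, insert and lift.

```bash
cat > corr.py <<'E'
from m import *
OFF=np.array([.0008,.003,0])   # measured tip error in hand
E
python3 - <<'E'
from corr import *
for n in("top","scene"):
    d=np.load(n+"1.npz")["d"]; C=cloud(n,d).reshape(-1,3)
    P=C-[.5482,.2655,0]; c,s=np.cos(-.056),np.sin(-.056); X=P[:,0]*c+P[:,1]*s; Y=-P[:,0]*s+P[:,1]*c
    m=(X<-.004)&(X>-.085)&(abs(Y)<.012)&(P[:,2]>.05)&(P[:,2]<.14)
    A=np.c_[X[m],Y[m],np.ones(m.sum())]; print(n,m.sum(),np.linalg.lstsq(A,P[m,2],rcond=None)[0])
z=.043
ml(fromtip(along(DISC,RY,-.06,z),RY)+OFF,RY,v=.12)
print(ml(fromtip(along(DISC,RY,.022,z),RY)+OFF,RY,v=.06,stop_force=6), env.get_state()["force"])
p,d=camera("top"); q,e=camera("scene")
a=cv2.resize(p[170:250,150:230],(480,480),interpolation=cv2.INTER_CUBIC)
b=cv2.resize(q[230:310,250:310],(360,480),interpolation=cv2.INTER_CUBIC)
cv2.imwrite("pics/in.png",np.hstack([a,b[:,:320]]))
print(env.get_state()["time"],env.get_state()["tcp_pos"])
E
```

```text
top 146 [0.0079259  0.03051357 0.09717159]
scene 140 [0.00458332 0.03565001 0.09765792]
False [-0.08031693  0.20221363 -0.98622619]
9.8833 [0.47662231 0.27476888 0.11497162]
```

View pics/in.png

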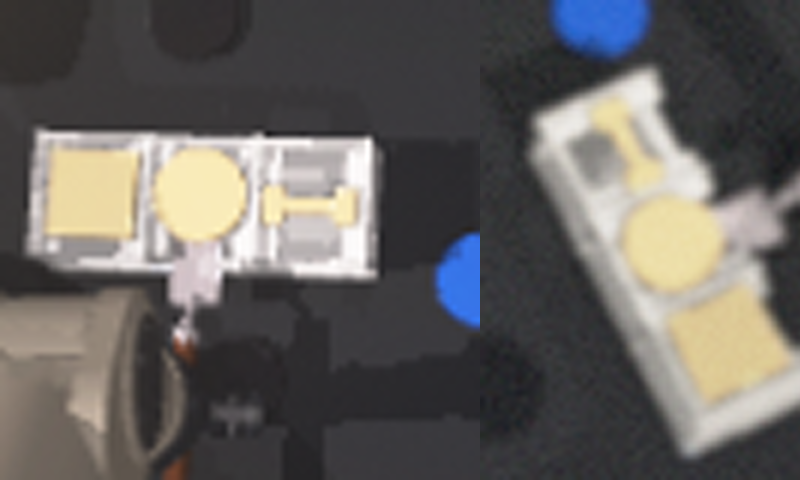

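The blade (crop px 172–222, centre 197) is under the disc (centre 200) and centred in the slot. Next I lift it slowly.

Run:
```python
from corr import *
def tipto(d,z,v,**k): return ml(fromtip(along(DISC,RY,d,z),RY)+OFF,RY,v=v,**k)
print(tipto(.022,.060,.03,stop_force=10), env.get_state()["force"])
tipto(.022,.115,.08); env.dwell(.3)
print(env.get_state()["force"])
tipto(-.05,.125,.12)
p,d=camera("top"); np.savez("top2.npz",p=p,d=d); q,e=camera("scene"); np.savez("scene2.npz",p=q,d=e)
a=cv2.resize(p[170:250,150:230],(480,480),interpolation=cv2.INTER_CUBIC)
b=cv2.resize(q[220:300,260:320],(360,480),interpolation=cv2.INTER_CUBIC)
cv2.imwrite("pics/up.png",np.hstack([a,b[:,:320]]))
from fit import *
t=along(DISC,RY,-.05,0); B=rect(-.09,-.045,-.016,.016,.123)[40:]  # visible rear part
Dt={"top":dts(p)}; Ds={"scene":dts(q)}
c0=[t[0]-.022,t[1]]; C0=circ(.03,.132)
for D_ in(Dt,Ds): 
    r=fit(C0,[*c0,0],D_); print("expected disc",c0,"fit",r.x,r.fun)
print(env.get_state()["time"])
```

```text
False [-0.40243535  0.53620007 -1.6316223 ]
[ 0.0806458  -0.41288073 -1.41703647]
expected disc [np.float64(0.5470624869802516), np.float64(0.26699895846353394)] fit [0.54679126 0.26291616 0.02757677] 0.17997008562088013
expected disc [np.float64(0.5470624869802516), np.float64(0.26699895846353394)] fit [0.54680837 0.26284774 0.00785351] 0.8098230957984924
12.5917
```

View pics/up.png

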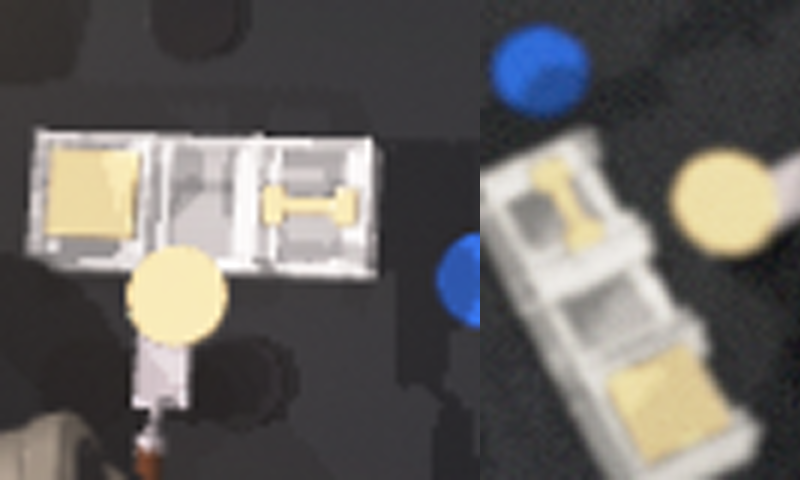

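The disc is out of the rack and on the blade, offset about 6 mm to the blade's right; both cameras agree on its position at (0.5468, 0.2629). The blade's depth shows a 0.03 rad roll with the right side low, so I'll level that first. Then I'll carry the disc to the front of the tester and measure it again there.

```bash
python3 - <<'E'
s=open('m.py').read()
s=s.replace('def tool(pos,yaw,pitch=0,flip=False):','ROLL=0.\ndef tool(pos,yaw,pitch=0,flip=False):').replace('from_euler("ZY",[yaw,pitch]).as_matrix(); T=S@FL','from_euler("ZYX",[yaw,pitch,ROLL]).as_matrix(); T=S@FL')
open('m.py','w').write(s)
E
cat > meas.py <<'E'
import m
from m import *
from fit import fit,circ,rect,dts
def disc_meas(tip,yaw,tag):
    """tip: commanded tip (incl. height). returns disc centre (mean of cams) and offset in commanded spatula frame"""
    u=np.array([np.cos(yaw),np.sin(yaw)]); out=[]
    for n in("top","scene"):
        p,d=camera(n); np.savez(f"{n}_{tag}.npz",p=p,d=d)
        r=fit(circ(.03,tip[2]+.006),[*(tip[:2]-.022*u+[0,-.005]),0],{n:dts(p)}); 
        o=r.x[:2]-tip[:2]; print(tag,n,r.x[:2].round(4),"fwd",round(o@u,4),"left",round(-o[0]*u[1]+o[1]*u[0],4),round(r.fun,2)); out.append(r.x[:2])
    return out
E
python3 - <<'E'
from meas import *
t=along(DISC,RY,-.05,.125)+[.0008,.003,0]
disc_meas(t,RY,"a")
m.ROLL=-.03
ml(fromtip(t,RY),RY,v=.03); 
disc_meas(t,RY,"b")
t2=along(AN,AY,-.10,.125); ml(fromtip(t2,AY),AY,v=.17)
disc_meas(t2,AY,"c"); env.dwell(.4); disc_meas(t2,AY,"d")
d=np.load("top_d.npz")["d"]; C=cloud("top",d).reshape(-1,3)
P=C-[*t2[:2],0]; c,s=np.cos(AY),np.sin(AY); X=P[:,0]*c+P[:,1]*s; Y=-P[:,0]*s+P[:,1]*c
for lab,k in(("blade",(X<-.056)&(X>-.086)&(abs(Y+.003)<.012)&(P[:,2]>.09)&(P[:,2]<.126)),("disc",((X+.022)**2+(Y+.006)**2<.022**2)&(P[:,2]>.1)&(P[:,2]<.16))):
    A=np.c_[X[k],Y[k],np.ones(k.sum())]; print(lab,k.sum(),np.linalg.lstsq(A,P[k,2],rcond=None)[0])
st=env.get_state(); print(st["time"],np.round(st["qpos"],2))
E
```

```text
a top [0.5471 0.2624] fwd -0.0223 left -0.0087 0.19
a scene [0.5468 0.2626] fwd -0.0227 left -0.0085 0.8
b top [0.5461 0.262 ] fwd -0.0233 left -0.0091 0.22
b scene [0.5462 0.2626] fwd -0.0233 left -0.0086 0.86
c top [ 0.4603 -0.2822] fwd -0.023 left -0.0079 0.19
c scene [ 0.4605 -0.2792] fwd -0.0221 left -0.0049 0.9
d top [ 0.4601 -0.2827] fwd -0.0232 left -0.0083 0.2
d scene [ 0.4596 -0.2833] fwd -0.0238 left -0.0088 0.91
blade 53 [-0.11540783  0.0191257   0.11284194]
disc 120 [-0.02858087 -0.04538764  0.12880968]
17.2667 [-0.14  0.34  0.9   2.25 -0.39  0.69 -0.32]
```

The disc is steady on the blade, 23 mm behind and 8.5 mm to the right of the commanded tip. Next steps:
1. Slide it level over the anvil.
2. Nose down until contact.
3. Tilt past the friction angle so the blade can't drag the disc.
4. Withdraw slowly.

```bash
cat > place.py <<'E'
from meas import *
AN[:]=[.578,-.247]; m.ROLL=-.012
L=np.array([-np.sin(AY),np.cos(AY)])
def tp(d,z): t=along(AN,AY,d,z); t[:2]+=.0085*L; return t
def go(d,z,pi,v,**k): return ml(fromtip(tp(d,z),AY,pi),AY,pi,v=v,**k)
go(-.10,.070,0,.08)
go(.023,.057,0,.06)
f0=np.array(env.get_state()["force"])
go(.023,.060,.15,.03)
r=go(.023,.043,.15,.012,stop_force=2.5)
st=env.get_state(); S=R.from_euler("ZYX",[AY,.15,m.ROLL]).as_matrix()
zt=(np.array(st["tcp_pos"])+.054*(S@FL)[:,2]+R.from_euler("ZY",[AY,.15]).as_matrix()@[.165,0,-.018])[2]
print("contact",r,"tip z",zt,st["force"],f0,st["time"])
np.save("zt.npy",zt)
z=max(zt,.044)+.0005
for pi in(.20,.25,.30): go(.023,z,pi,.03)
print(env.get_state()["force"])
p,d=camera("top"); q,e=camera("scene")
cv2.imwrite("pics/tilt.png",np.hstack([cv2.resize(p[185:245,285:345],(400,400),interpolation=cv2.INTER_CUBIC),cv2.resize(q[130:200,190:260],(400,400),interpolation=cv2.INTER_CUBIC)]))
print(env.get_state()["time"])
E
python3 place.py
```

```text
contact True tip z 0.047311420741946296 [-1.02198949  0.11547405  1.53829043] [-0.54759259 -0.42139031 -0.26716066] 22.4417
[ 0.64645308 -0.07970196 -0.12192663]
23.9167
```

View pics/tilt.png

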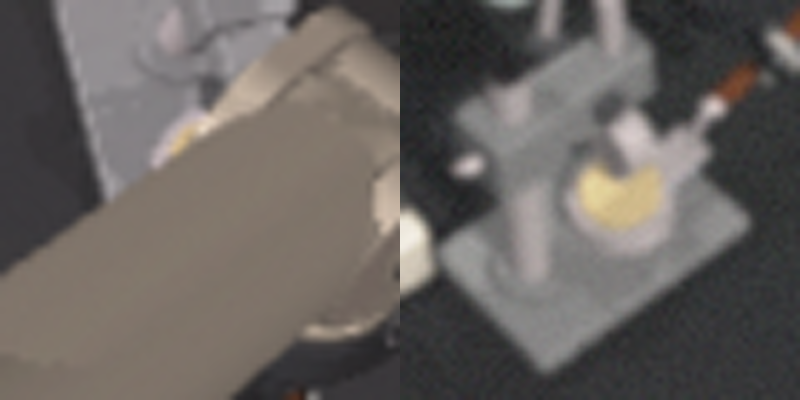

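The scene crop (right half) shows the disc, px (578–662, 165–230), over the anvil, px (568–678, 165–250), with the blade tilted under it. Tip contact came at z = 47.3 mm, as expected. Now I withdraw and measure.

```bash
cat > wd.py <<'E'
from meas import *
AN[:]=[.578,-.247]; m.ROLL=-.012
L=np.array([-np.sin(AY),np.cos(AY)]); zt=float(np.load("zt.npy"))
def tp(d,z): t=along(AN,AY,d,z); t[:2]+=.0085*L; return t
def go(d,z,pi,v,**k): return ml(fromtip(tp(d,z),AY,pi),AY,pi,v=v,**k)
go(-.075,zt+.0008,.30,.05)
go(-.10,.10,.1,.12)
m.ROLL=0.
go(-.13,.14,0,.15)
for n in("top","scene"):
    p,d=camera(n); np.savez(f"{n}_w.npz",p=p,d=d); D={n:dts(p)}
    a=fit(circ(.04,.045),[*AN,0],D); b=fit(circ(.03,.053),[*AN,0],D)
    print(n,"anvil",a.x[:2],a.fun,"disc",b.x[:2],b.fun)
p=np.load("top_w.npz")["p"]; q=np.load("scene_w.npz")["p"]
cv2.imwrite("pics/placed.png",np.hstack([cv2.resize(p[185:245,285:345],(400,400),interpolation=cv2.INTER_CUBIC),cv2.resize(q[130:200,190:260],(400,400),interpolation=cv2.INTER_CUBIC)]))
print(env.get_state()["time"])
E
python3 wd.py
```

```text
top anvil [ 0.5783522 -0.2491085] 0.43605881929397583 disc [ 0.56877549 -0.24220421] 0.46257278323173523
scene anvil [ 0.57701745 -0.24861549] 1.1697865724563599 disc [ 0.58900112 -0.24991978] 1.2882773876190186
27.15
```

View pics/placed.png

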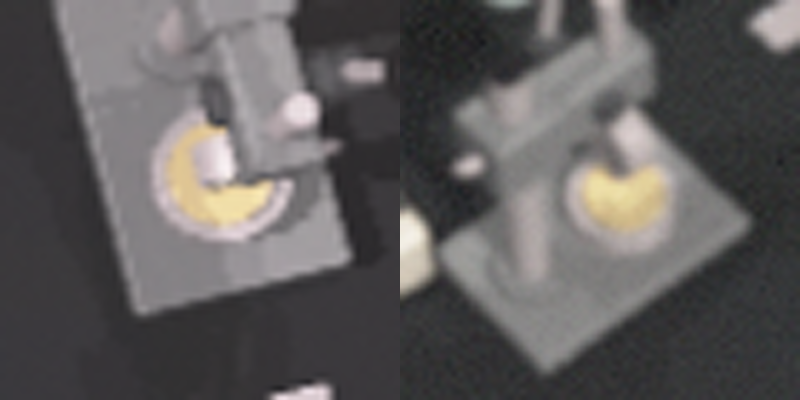

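In the top crop the anvil is centred at about (223,171) and the disc at (218,174), at about 1.8 px/mm. So the disc is flat and roughly 3 mm off centre. Next the spatula goes back to its rest.

Run:
```python
from meas import *
from fit import M
ml([*SP,.16],SY,v=.2)
ml([*SP,.055],SY,v=.12)
print(ml([*SP,.0395],SY,v=.03,stop_force=8),env.get_state()["tcp_pos"],env.get_state()["force"])
env.grip(.045); env.dwell(.3)
ml([*SP,.16],SY,v=.12)
th0=np.radians(80); b=along([.5782,-.248],AY,.022-.125*np.cos(th0),.318); b[:2]+=-.046*np.array([-np.sin(AY),np.cos(AY)])
env.reach(*tool(b+[0,0,.09],AY,0,FLIP))
for n in("top","scene"):
    p,d=camera(n); np.savez(f"{n}_r.npz",p=p,d=d); r=fit(M["spat"],[.452,-.0192,-.045],{n:dts(p)}); print(n,r.x,r.fun)
    # black ball from depth: points near ball height
    C=cloud(n,d).reshape(-1,3); k=(np.hypot(C[:,0]-b[0],C[:,1]-b[1])<.03)&(C[:,2]>.295)&(C[:,2]<.345)
    print("ball",b,k.sum(),C[k].mean(0) if k.any() else None)
    C=cloud(n,np.load(f"{n}0.npz")["d"]).reshape(-1,3); k=(np.hypot(C[:,0]-b[0],C[:,1]-b[1])<.03)&(C[:,2]>.305)&(C[:,2]<.345)
    print("ball0",k.sum(),C[k].mean(0) if k.any() else None, C[k].min(0),C[k].max(0))
print(env.get_state()["time"],np.round(env.get_state()["qpos"],2))
```

```text
True [ 0.45200135 -0.01900856  0.09465317] [-1.56975322  0.09484525  7.03671052]
top [ 0.45272439 -0.01944888 -0.04621226] 0.23943476378917694
ball [ 0.58861509 -0.29280639  0.318     ] 0 None
ball0 74 [ 0.5876065  -0.29102308  0.32768326] [ 0.57567575 -0.30602433  0.31707424] [ 0.60220024 -0.27875034  0.33646009]
scene [ 0.45072831 -0.01836692 -0.06369991] 0.4145222306251526
ball [ 0.58861509 -0.29280639  0.318     ] 60 [ 0.58839368 -0.29001147  0.32349095]
ball0 56 [ 0.58840573 -0.28927439  0.32617897] [ 0.57499047 -0.30585882  0.30807026] [ 0.60005553 -0.27892535  0.33685805]
33.8917 [-0.3   0.52  1.06  1.43 -0.45  1.45 -0.59]
```

The spatula is back on its rest, with the fit matching its start pose. The ball's measured position agrees with the computed one to within 2–3 mm. Now I grip the ball from above and draw it along its arc.

```bash
cat > lev.py <<'E'
from meas import *
A2=[.5782,-.2475]
def ball(a):
    th=np.radians(80)-a; b=along(A2,AY,.022-.125*np.cos(th),.195+.125*np.sin(th)); b[:2]+=-.0455*np.array([-np.sin(AY),np.cos(AY)]); return b
def st(l):
    s=env.get_state(); F=np.array(s["force"]); print(l,F.round(1),"grip",round(s["opening"],4),round(s["gripper_force"],1),round(s["time"],1))
E
python3 - <<'E'
from lev import *
print(ml(ball(0)+[0,0,.002],AY,v=.1,stop_force=10)); env.grip(0.,40); st("grip")
for a in np.linspace(.13,1.17,9): ml(ball(a),AY,v=.1)
st(1.17)
for a in(1.24,1.28,1.30,1.315):
    ml(ball(a),AY,v=.05); st(a)
p,d=camera("top"); q,e=camera("scene"); np.savez("top_l.npz",p=p,d=d); np.savez("scene_l.npz",p=q,d=e)
cv2.imwrite("pics/lev.png",np.hstack([cv2.resize(p[185:245,285:345],(400,400),interpolation=cv2.INTER_CUBIC),cv2.resize(q[130:200,190:260],(400,400),interpolation=cv2.INTER_CUBIC)]))
E
```

```text
False
grip [ 1.9 -4.8  0.6] grip 0.0277 39.3 35.2
1.17 [ 3.2 -3.5  9.3] grip 0.0278 48.7 38.0
1.24 [ 1.8 -3.4 10.1] grip 0.0276 49.3 38.3
1.28 [ 1.2 -2.8 10.9] grip 0.0277 49.5 38.6
1.3 [ 1.  -3.1 10.6] grip 0.0276 49.8 38.8
1.315 [ 0.2 -2.7 11.3] grip 0.0277 49.8 39.1
```

View pics/lev.png

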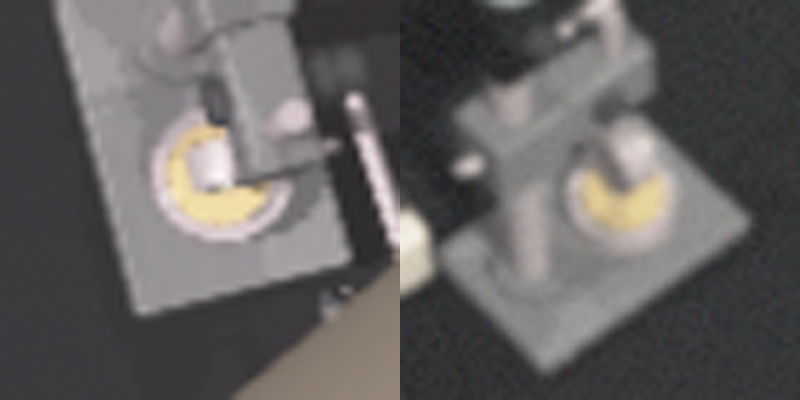

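The view shows the lever drawn forward (bar at crop px (350–395, 95–250)), the gauge lowered onto the disc, and the disc still centred. The force is only the spring's 11 N so far, so I press on in small steps until the stop shows in the force.

Run:
```python
from lev import *
for a in np.arange(1.325,1.43,.01):
    ml(ball(a),AY,v=.03); st(round(a,3))
    if env.get_state()["force"][2]>22: break
env.dwell(.5); st("hold")
```

```text
1.325 [ 1.  -2.8 11. ] grip 0.0275 49.8 39.4
1.335 [ 1.9 -3.  10.4] grip 0.0276 50.0 39.7
1.345 [ 1.5 -2.4 10.9] grip 0.0276 50.1 39.9
1.355 [ 1.3 -1.7 11.7] grip 0.0274 50.1 40.2
1.365 [ 1.3 -2.6 11.5] grip 0.0277 50.3 40.4
1.375 [ 0.5 -3.2 11.6] grip 0.0274 50.3 40.7
1.385 [ 0.4 -2.6 10.7] grip 0.0276 50.4 40.9
1.395 [ 0.8 -2.3 10.9] grip 0.0278 50.6 41.2
1.405 [ 0.8 -1.9 11.5] grip 0.0275 50.6 41.4
1.415 [ 0.8 -1.8 12.3] grip 0.028 51.3 41.7
1.425 [ 1.1 -1.9 13.8] grip 0.028 52.1 41.9
hold [ 1.1 -0.7 12.8] grip 0.0278 52.1 42.4
```

The force is just starting to rise. I'll continue and compare the actual TCP with the commanded one.

Run:
```python
from lev import *
for a in np.arange(1.435,1.56,.01):
    ml(ball(a),AY,v=.03); st(round(a,3))
    if env.get_state()["force"][2]>24: break
env.dwell(.5); st("hold"); s=env.get_state()
print("cmd",ball(a)+[0,0,.054],"act",s["tcp_pos"],s["orientation"],tool(ball(a),AY,0,FLIP)[1])
# lever bar direction from depth
piv=along(A2,AY,.022,.195); piv[:2]+=-.0455*np.array([-np.sin(AY),np.cos(AY)])
for n in("top","scene"):
    p,d=camera(n); np.savez(f"{n}_z.npz",p=p,d=d); C=cloud(n,d).reshape(-1,3)-piv; c,sn=np.cos(AY),np.sin(AY)
    X=C[:,0]*c+C[:,1]*sn; Y=-C[:,0]*sn+C[:,1]*c
    k=(X<-.02)&(X>-.08)&(abs(Y)<.009)&(abs(C[:,2])<.04)
    print(n,k.sum(),np.c_[X[k],Y[k],C[k,2]][np.argsort(X[k])][::max(1,k.sum()//8)].round(3).tolist(), np.polyfit(X[k],C[k,2],1) if k.sum()>3 else None)
```

```text
1.435 [ 1.  -1.9 11.8] grip 0.0278 52.5 42.7
1.445 [ 1.4 -1.6 16.5] grip 0.0274 51.8 42.9
1.455 [ 1.6 -2.1 14.5] grip 0.0278 47.2 43.2
1.465 [ 1.3 -2.7 13.7] grip 0.0276 40.0 43.4
1.475 [ 2.  -2.5 13. ] grip 0.0269 38.1 43.7
1.485 [ 2.2 -2.9 10.4] grip 0.0264 37.2 43.9
1.495 [ 2.1 -3.  10.3] grip 0.0258 38.2 44.2
1.505 [ 0.3 -3.2 11. ] grip 0.0255 39.7 44.4
1.515 [-2.4 -0.1 17.5] grip 0.0256 37.9 44.7
1.525 [-2.6 -1.7 19.2] grip 0.025 37.6 44.9
1.535 [-2.  -0.3 19.3] grip 0.0251 36.3 45.2
1.545 [-6.1  2.2 31.1] grip 0.0248 36.3 45.4
hold [-5.   2.5 30.1] grip 0.0246 36.3 45.9
cmd [ 0.4890922  -0.31425815  0.2304764 ] act [ 0.49023953 -0.31600486  0.23433185] [5.57960196e-04 9.93900161e-01 1.10264722e-01 1.96231074e-03] [-6.7828411233623024e-18, 0.9938458226961484, 0.11077220188032633, 6.085550528054031e-17]
top 53 [[-0.079, -0.002, 0.01], [-0.071, -0.0, 0.011], [-0.065, -0.001, 0.014], [-0.058, -0.004, 0.011], [-0.052, 0.004, 0.005], [-0.045, 0.002, 0.005], [-0.039, 0.0, 0.007], [-0.032, -0.001, 0.008], [-0.025, -0.001, 0.006]] [-0.0632182   0.00547638]
scene 36 [[-0.078, -0.002, 0.013], [-0.072, 0.006, 0.019], [-0.068, -0.002, 0.008], [-0.06, 0.002, 0.006], [-0.051, -0.0, 0.011], [-0.043, -0.002, 0.004], [-0.037, 0.005, 0.008], [-0.034, -0.004, 0.004], [-0.025, 0.0, 0.002]] [-0.16294971  0.00104468]
```

The net push is 30 N against the spring's 11 N, and nothing else is within reach of the fingers, so the lever must be on its stop. The bar's depth gives about 5° above level, which agrees. One last check that it stays put for a second, then I hand in.

Run:
```python
from lev import *
ok=True
for i in range(4):
    env.dwell(.3); st(i); ok&=18<env.get_state()["force"][2]<37
from fit import M
p=np.load("top_z.npz")["p"]; D={"top":dts(p)}
print("spat",fit(M["spat"],[.452,-.0192,-.045],D).x)
h=cv2.cvtColor(p,cv2.COLOR_BGR2HSV); w=cv2.cvtColor(np.load("top_w.npz")["p"],cv2.COLOR_BGR2HSV)
for x in(w,h):
    k=(x[...,0]>15)&(x[...,0]<35)&(x[...,1]>70); k[:200]=0; k[225:]=0; k[:,:305]=0; k[:,335:]=0
    v,u=np.nonzero(k); print("disc px",len(u),u.min(),u.max(),v.min(),v.max())
if ok: print(job.job_done())
```

```text
0 [-6.8  2.5 31. ] grip 0.0252 36.3 46.3
1 [-5.8  2.9 29.5] grip 0.0248 36.3 46.6
2 [-5.2  2.6 30.9] grip 0.0249 36.3 46.9
3 [-6.1  2.7 31.3] grip 0.0252 36.3 47.2
spat [ 0.45304849 -0.01945465 -0.04538144]
disc px 79 310 323 204 218
disc px 68 310 324 204 217
the job is handed in; nothing more can be done
None
```

I handed the job in at about 47 s: the disc is on the anvil about 3 mm off centre, the spatula is back on its rest, and the lever is held with about 30 N. By force balance and bar angle it should be at its stop, though the fingers slipped on the ball near the end; no verdict came back.

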